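# Lock both microphone switches in on the sing-along console

### The arm

A 6-joint arm with a two-finger parallel gripper is mounted at the origin on the work surface. World frame = base frame: x ahead of the robot, y to its left, z up, the work surface at z = 0. Lengths are in m, angles in degrees, forces in N, time in s.
With the tool pointing down it reaches from about 0.4 to 0.825 m from the base axis. Payload 7 kg.
Tool frame: the origin (TCP) lies on the centre line of the jaws, within the pads' length; the fingertips stand 8 mm ahead of it and the grasp point (between the pads) lies 11 mm behind it; z points along the fingers, y is the line along which they close (so a half turn about z gives the same grasp; the last joint's range is limited). The gripper opens to 88 mm and grips with 3 to 60 N. Pads are 19 mm wide; open, the fingers measure 130 mm over their backs; the gripper's body (78 mm by 193 mm) begins 47 mm behind the grasp point.
Start: joints at [-51.732, 20.546, 0.682, 0, -70.136, -16.507], TCP at [0.25, -0.627, 0.235] pointing down, gripper open.
Joint ranges: [-176.03, 176.03], [-82.01, 121.73], [-58.28, 71.71], [-173.87, 95.51], [-174.79, -0.11], [-173.66, 173.66]. Speed limits (degrees/s): [136.94, 136.94, 172.46, 180, 180, 180].

### API

Orientations are given as [roll, pitch, yaw] about the fixed x, y, z axes, in that order (R = Rz(yaw) Ry(pitch) Rx(roll)).
In Python, from plant import ctrl, vision gives the robot as it stands. The module is installed in compiled form; this text tells all that it offers.
- The arm moves only by the tool move_arm, never from a script. Its argument "moves" is one flat list of numbers, 7 for each row, row after row: the finger opening in cm, from 0 to 8.76, then the shift along the tool's x, y, z in cm, then the turn, a rotation vector about the tool's x, y, z in rad. A call has 1 to 8 rows; each row shifts and turns the commanded pose from where the row before left it, along the tool's axes as they then stand; what a row does not reach is not made up. A row lasts 1/10 s, in which the tool goes at most 50 mm and 8.59 degrees, less where a joint would pass 70% of its speed; a pose out of reach is approached as far as the arm can. A call with a gripper value outside its range is refused whole. The fingers move at their own pace and stop on an object; the grip force is fixed at half the most. Time passes only in rows, so rows that do not move let the fingers close. It gives the time, the measured TCP pose, the force, the opening and the grip force at its end, in the units of the state.
- ctrl.get_obs(): the state, without advancing time (a new reading comes with each control period).
- vision.snapshot(name): name is "side" or "top" or "wrist"; returns (picture, depth): 480x640x3 uint8, red, green, blue; 480x640 float32, m along the optical axis (not along the pixel's ray), 0 where there is no reading.
- vision.camera_model(name): a dict with "vertical_fov" (degrees; the focal length in pixels is half the picture's height over the tangent of half this angle, whatever the lens; pixels are square), "cx", "cy" (the principal point, pixels), "cam_to_world" (4x4, takes a point from camera to world coordinates). Camera axes: x right, y down, z forward; pixel columns grow to the right and rows downward; lengths in m; the calibration is good to about 2 mm. A picture is of the moment at which its call begins: read the wrist's pose just before it. camera_model takes no time and is no camera call; for the wrist camera it gives the pose at the moment of the call.
- ctrl.close_job(): hands the job in; it is judged then, once.
The state is a dict: "clock": time; "joint_pos": joint angles; "qvel": joint speeds; "tau": joint torques, N m; "tool_pos": TCP position; "orientation": TCP orientation; "force": force on the tool from outside, world axes, zero at the start; "moment": the same for the moment, N m; "opening": finger opening in m; "gripper_force": force on a finger pad.
Only numpy, scipy, OpenCV 4.12 (cv2) and the standard library are available. Lean on these libraries where they do the work, as an engineer would, in place of code of your own. Each camera call takes 0.05 s, during which the arm holds its last target. There are 200 camera calls.

### The job

The sing-along console has two red push-push switches, one per microphone: one click locks a switch in (on), the next click lets it spring out again (off), and they look much alike from a distance. Feel each switch and leave both locked in, without ever letting out one that is already in; do not disturb the mug, the chess king, the card box or the microphone.

Things in the scene. Friction and masses are not known exactly. Their poses are not given: they have to be found in the camera images.
- console: grey wedge-shaped console fixed to the table, 200 deep x 300 wide mm; origin at the centre of its underside, x to its back, y along its width, z up. Its front (-x) is 35 high; the panel rises from there at 35 degrees to 126 high at x = +30, where an upright black lyric screen stands, 20 thick, 300 wide, its top at 300. Knobs and faders low on the panel are only for show
- light_bar (a point): middle of the front edge of the aluminium light bar on the screen, 260 wide, sticking 22 forward of the screen's face, from 252 to 272 above the table; it overhangs the switches, so the tool must lean with the slope. Axes as the console's
- switch_a_bezel (a point): centre of the top of the first switch's round black ring (radius 24.5, 6 thick) high on the sloping panel, 25 below the screen along the slope. Axes: z outward along the switch's axis (normal to the panel, 35 degrees from vertical), y along the row, x up the slope. The two switches sit 120 apart; either may be on either side
- switch_a_top (a point): centre of the top of the first switch's flat red cap (40 diameter); moves with it. The cap top stands 16 above the ring when out, about 10 when locked in, 3.8 when bottomed. Its spring takes 3 N to start moving, about 5 N from the locked depth and 6.6 N at the bottom, more if pushed fast (15 N s/m); a push of 2 N moves the cap in neither state
- switch_a (a joint): depth of the first cap from fully out, m: 0 out (off), about 0.006 locked in (on), 0.0122 bottomed. A click goes past 0.0116, nearly to the bottom, at 30 mm/s or slower (a slammed cap may not catch) and is let go: the cap then locks if it was out, or springs fully out if it was locked. A push short of 0.0105 changes nothing. It may start in or out
- switch_b_bezel (a point): the same point on the second switch's ring
- switch_b_top (a point): the same point on the second switch's cap
- switch_b (a joint): the same for the second switch
- mug: blue mug, 80 diameter x 95 high, loose bystander; origin under its centre
- chess_king: wooden chess king, 38 diameter x 95 high, loose bystander; origin under its centre
- card_box: green card box 90 x 64 x 20, loose bystander; origin under its centre
- microphone: microphone on a round desk stand, base 100 diameter, 209 high, loose bystander; origin under its centre

How it is judged (in metres and radians):
At the end, for the whole second after the job is handed in: both caps rest locked in, 4.5 to 8 mm below fully out, with nothing touching them (value of joint switch_a between 0.0045 and 0.008 m and value of joint switch_b between 0.0045 and 0.008 m).
It fails at once if switch a was locked in at the start and was let out (distance of switch_a_top from where it was at the start of the episode above 0.004 m and value of joint switch_a below 0.002 m).
It fails at once if switch b was locked in at the start and was let out (distance of switch_b_top from where it was at the start of the episode above 0.004 m and value of joint switch_b below 0.002 m).
It fails at once if a bystander was pushed more than 30 mm or tipped (distance of any of mug, chess_king, card_box, microphone from where it was at the start of the episode above 0.03 m or angle between any of mug, chess_king, microphone's own z axis and vertical above 0.4 rad).
It also fails if it takes over 54 s, if anything falls off the work surface, if the arm or the gripper's body presses on something with over 40 N, if the wrist force passes 120 N, or if a joint passes its speed limit or range.

## Working session

There is one attempt and no reset: what is moved stays moved. The work goes in short steps, Python scripts to look and compute and a tool call to move; the robot and the scene stay as the last step left them, time stands still between calls to the robot, and variables do not carry over. Pictures are saved under pics/ and viewed, at most 10 in all, crops included, and the job is handed in when it is done.

Besides the shell and the picture viewer there is one more tool, called after ">>>" as a command line: name --argument value ..., lists and objects as JSON in quotes. move_arm: Moves the arm, as the interface text tells. Its arguments: {"type":"object","properties":{"moves":{"type":"array"}},"required":["moves"]}

```bash
mkdir -p pics; cat > h.py <<'E'
import numpy as np, cv2
from plant import ctrl, vision
from scipy.spatial.transform import Rotation as R
def snap(n):
    m=vision.camera_model(n); p,d=vision.snapshot(n); return p,d,m
def world(d,m):
    f=240/np.tan(np.radians(m["vertical_fov"])/2)
    v,u=np.mgrid[:480,:640]
    P=np.stack([(u-m["cx"])/f*d,(v-m["cy"])/f*d,d],-1)
    T=np.array(m["cam_to_world"]); return P@T[:3,:3].T+T[:3,3]
def red(p):
    h=cv2.cvtColor(p,cv2.COLOR_RGB2HSV)
    return (((h[...,0]<8)|(h[...,0]>172))&(h[...,1]>140)&(h[...,2]>60)).astype(np.uint8)
E
cat > a.py <<'E'
from h import *
ims=[]
for n in ("top","side"):
    p,d,m=snap(n); W=world(d,m); ims.append(p); np.savez(f"{n}.npz",p=p,d=d,W=W)
    k=red(p); c,l,s,ce=cv2.connectedComponentsWithStats(k)
    for i in range(1,c):
        if s[i,4]>40:
            q=W[(l==i)&(d>0)]; print(n,s[i],ce[i].round(1),np.median(q,0).round(4))
    print(n,np.array(m["cam_to_world"]).round(3).tolist())
    cv2.imwrite(f"pics/{n}0.png",p[...,::-1])
print(ctrl.get_obs())
E
python3 a.py
```

```text
top [261 182  22  21 359] [271.5 191.8] [0.6319 0.1185 0.1294]
top [235 237  21  21 347] [245.1 246.9] [0.524  0.168  0.1249]
top [[-0.001, -0.987, 0.159, 0.382], [-1.0, -0.002, -0.016, 0.054], [0.016, -0.159, -0.987, 1.079], [0.0, 0.0, 0.0, 1.0]]
side [ 553   58   87  120 5317] [610.2  99.4] [ 1.5842  0.8851 -0.0144]
side [322 210  16  16 202] [329.2 217.4] [0.5265 0.1652 0.1256]
side [367 221  17  17 224] [375.2 229.1] [0.6348 0.114  0.1303]
side [  0 248   7  22  91] [  2.1 257.7] [-0.7151  0.5827 -0.418 ]
side [[0.999, -0.049, 0.017, 0.497], [-0.047, -0.728, 0.683, -0.69], [-0.021, -0.683, -0.73, 0.974], [0.0, 0.0, 0.0, 1.0]]
{'clock': 0.1, 'joint_pos': array([-5.17317558e+01,  2.05873954e+01,  6.40424100e-01, -1.72031013e-02,
       -7.01347445e+01, -1.65079262e+01]), 'qvel': array([-0.00915457, -0.10877613,  0.04881499,  0.10729283, -0.03837387,
        0.0687615 ]), 'tau': array([-7.64376691e-04, -5.84163415e+01,  2.93753064e+01,  7.01565340e+00,
        1.01463767e-02, -8.30884323e-05]), 'tool_pos': array([ 0.2500783 , -0.62652891,  0.23372795]), 'orientation': array([ 1.79917057e+02, -7.71511692e-03, -1.58245534e+02]), 'force': array([ 0.16496833, -0.96216458,  0.25717429]), 'moment': array([ 0.01120059,  0.01495102, -0.03851259]), 'gripper_force': 0.0, 'opening': 0.0879754937614976}
```

View pics/top0.png

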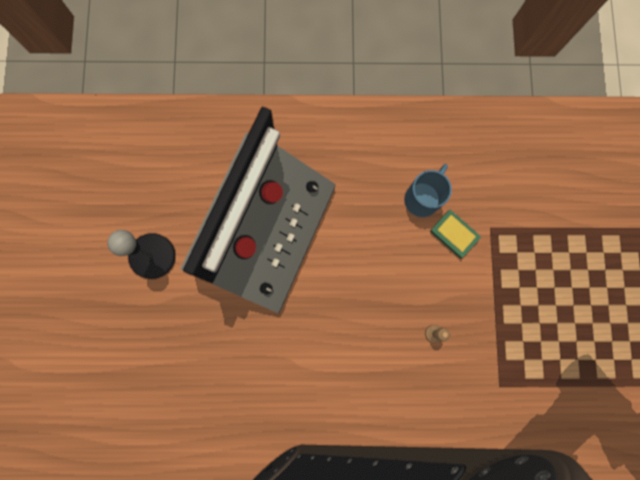

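View pics/side0.png

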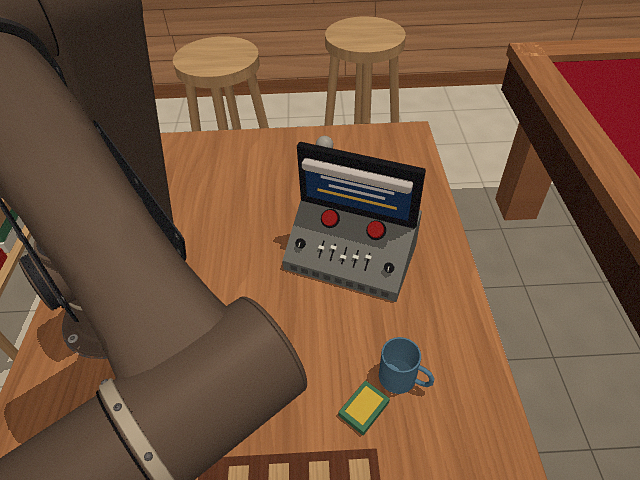

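The top view shows the console with caps at about (271,192) and (245,247), and the screen and light bar up-left of them. In the side view the caps are at (375,229) and (329,217). The mug, card box and king are clear of the console, and the microphone stands beyond its left end.

```bash
cat >> h.py <<'E'
def fit(W,d,p,c0):
    """panel plane around the caps: normal n, caps' height above it"""
    r=red(p); big=cv2.dilate(r,np.ones((9,9)))
    q=W[(d>0)&(np.linalg.norm(W-c0,axis=2)<0.16)&(big==0)]
    rng=np.random.default_rng(0);best=0
    for _ in range(1500):
        a,b,c=q[rng.choice(len(q),3)]; n=np.cross(b-a,c-a); L=np.linalg.norm(n)
        if L<1e-5: continue
        n/=L; n*=np.sign(n[2])
        if abs(n[2]-.819)>.05: continue
        k=np.abs((q-a)@n)<.003
        if k.sum()>best: best=k.sum();K=k
    q=q[K];o=q.mean(0);n=np.linalg.svd(q-o,full_matrices=False)[2][2];n*=np.sign(n[2])
    return n,o,best
def goal(T,Rm):
    """shift, rotvec in current tool axes"""
    o=ctrl.get_obs(); R0=R.from_euler('xyz',o["orientation"],degrees=True)
    print("shift cm",(R0.inv().apply(T-o["tool_pos"])*100).round(2),"rot",(R0.inv()*Rm).as_rotvec().round(4))
E
cat > b.py <<'E'
from h import *
c0=np.array([.579,.141,.128])
for s in("top","side"):
    z=np.load(s+".npz");n,o,b=fit(z["W"],z["d"],z["p"],c0)
    print(s,n.round(3),b)
    c,l,st,ce=cv2.connectedComponentsWithStats(red(z["p"]))
    for i in range(1,c):
        q=z["W"][(l==i)&(z["d"]>0)]
        if len(q)>150 and np.linalg.norm(np.median(q,0)-c0)<.1: print(np.median(q,0).round(4),"h mm",np.median((q-o)@n*1e3).round(1))
row=np.array([-.108,.050,0]);row/=np.linalg.norm(row)
zt=np.array([.241,.520,-.819]);zt-=row*(zt@row);zt/=np.linalg.norm(zt)
xt=np.cross(row,zt);Rm=R.from_matrix(np.c_[xt,row,zt]);print(Rm.as_euler('xyz',degrees=True))
goal(np.array([.543,.063,.255]),Rm)
o=ctrl.get_obs();R0=R.from_euler('xyz',o["orientation"],degrees=True)
T=np.array(vision.camera_model("wrist")["cam_to_world"]);print("cam in tool",R0.inv().apply(T[:3,3]-o["tool_pos"]),(R0.inv().as_matrix()@T[:3,:3]).round(2).tolist())
E
python3 b.py
```

```text
top [-0.23  -0.524  0.82 ] 7067
[0.6319 0.1185 0.1294] h mm 21.3
[0.524  0.168  0.1249] h mm 15.4
side [-0.228 -0.522  0.822] 4782
[0.5265 0.1652 0.1256] h mm 16.1
[0.6348 0.114  0.1303] h mm 22.2
[ 180.           34.98415838 -114.84238911]
shift cm [-52.76  53.19  -2.06] rot [-0.2297 -0.5803 -0.7338]
cam in tool [ 0.07407759 -0.00127485 -0.14985853] [[-0.0, -0.96, -0.27], [1.0, -0.0, 0.0], [-0.0, -0.27, 0.96]]
```

>>> move_arm --moves '[0, -3.3, 3.3, -0.3, 0, 0, 0, 0, -3.3, 3.3, -0.3, 0, 0, 0, 0, -3.3, 3.3, -0.3, 0, 0, 0, 0, -3.3, 3.3, -0.3, 0, 0, 0, 0, -3.3, 3.3, -0.3, 0, 0, 0, 0, -3.3, 3.3, -0.3, 0, 0, 0, 0, -3.3, 3.3, -0.3, 0, 0, 0, 0, -3.3, 3.3, -0.3, 0, 0, 0]'

```text
clock: 0.9
tool_pos: [0.3977, -0.282, 0.2586]
orientation: [180.0, 0.0, -158.3]
force: [1.3, 0.2, 1.0]
opening: 0.0292
gripper_force: 0.0
```

>>> move_arm --moves '[0, 0, 0, 0, -0.033, -0.083, -0.105, 0, 0, 0, 0, -0.033, -0.083, -0.105, 0, 0, 0, 0, -0.033, -0.083, -0.105, 0, 0, 0, 0, -0.033, -0.083, -0.105, 0, 0, 0, 0, -0.033, -0.083, -0.105, 0, 0, 0, 0, -0.033, -0.083, -0.105, 0, 0, 0, 0, -0.033, -0.083, -0.105]'

```text
clock: 1.6
tool_pos: [0.3975, -0.284, 0.2591]
orientation: [-179.7, 35.2, -114.4]
force: [0.6, 0.7, 0.3]
opening: 0.0001
gripper_force: 0.0
```

```bash
cat >> h.py <<'E'
row=np.array([-.918,.396,0]);row/=np.linalg.norm(row)
zt=np.array([.229,.523,-.821]);zt-=row*(zt@row);zt/=np.linalg.norm(zt)
Rm=R.from_matrix(np.c_[np.cross(row,zt),row,zt])
E
python3 -c "
from h import *
goal(np.array([.543,.063,.255]),Rm);print(ctrl.get_obs()['joint_pos'])"
```

```text
shift cm [-30.5    1.18  22.01] rot [-0.0154  0.0067 -0.015 ]
[-40.89306216  12.13595296  -3.22832665 -33.72417348 -86.38557117
  22.17593668]
```

>>> move_arm --moves '[0, -3.8, 0.15, 2.75, -0.002, 0.001, -0.002, 0, -3.8, 0.15, 2.75, -0.002, 0.001, -0.002, 0, -3.8, 0.15, 2.75, -0.002, 0.001, -0.002, 0, -3.8, 0.15, 2.75, -0.002, 0.001, -0.002, 0, -3.8, 0.15, 2.75, -0.002, 0.001, -0.002, 0, -3.8, 0.15, 2.75, -0.002, 0.001, -0.002, 0, -3.8, 0.15, 2.75, -0.002, 0.001, -0.002, 0, -3.8, 0.15, 2.75, -0.002, 0.001, -0.002]'

```text
clock: 2.4
tool_pos: [0.5405, 0.0652, 0.2515]
orientation: [179.8, 34.6, -113.6]
force: [0.5, -1.0, -0.1]
opening: 0.0005
gripper_force: 0.0
```

```bash
cat > c.py <<'E'
from h import *
import sys
p,d,m=snap("wrist");W=world(d,m);cv2.imwrite(f"pics/w{sys.argv[1]}.png",p[...,::-1])
c0=np.array([.579,.141,.128]);n,o,b=fit(W,d,p,c0);print(n.round(3),b)
c,l,st,ce=cv2.connectedComponentsWithStats(red(p))
for i in range(1,c):
    q=W[(l==i)&(d>0)]
    if len(q)>300:
        t=(q-o)@n; md=np.median(t); top=q[np.abs(t-md)<.002]; cc=top.mean(0)
        print(st[i],cc.round(4),"h mm",round(md*1e3,1))
        print(" to tip 30mm above cap (TCP 38):",end="");goal(cc-Rm.apply([0,0,.038]),Rm)
E
python3 c.py 1; python3 -c "
from h import *
print(ctrl.get_obs())"
```

```text
[-0.231 -0.528  0.817] 45201
[ 229  207   45   44 1532] [0.6339 0.1139 0.1291] h mm 21.6
 to tip 30mm above cap (TCP 38):shift cm [ 0.73 -6.77 10.56] rot [ 0.0035 -0.0017 -0.0027]
[ 357  207   43   42 1414] [0.5263 0.165  0.1242] h mm 15.6
 to tip 30mm above cap (TCP 38):shift cm [ 0.69  5.14 11.25] rot [ 0.0035 -0.0017 -0.0027]
[ 70 366  31  20 374] [ 1.602   0.6324 -0.0147] h mm -593.4
 to tip 30mm above cap (TCP 38):shift cm [-61.92 -75.17  71.09] rot [ 0.0035 -0.0017 -0.0027]
{'clock': 2.45, 'joint_pos': array([  4.1456711 ,   3.78542575, -13.37443624, -35.57497983,
       -60.61871674, -13.04309122]), 'qvel': array([-5.29563439,  0.14976862, -0.24042029,  0.05181468, -5.5101827 ,
        8.28761716]), 'tau': array([ -1.08389731, -37.71537781,  27.54895627,   6.31342962,
        -0.30445523,   0.67861151]), 'tool_pos': array([0.54213792, 0.07096436, 0.25154045]), 'orientation': array([ 179.68908346,   34.71942712, -113.52363858]), 'force': array([1.85765657, 5.45189054, 0.29051679]), 'moment': array([-0.86512983,  0.48342862,  0.07346   ]), 'gripper_force': 0.0, 'opening': 0.0005708723528709157}
```

View pics/w1.png

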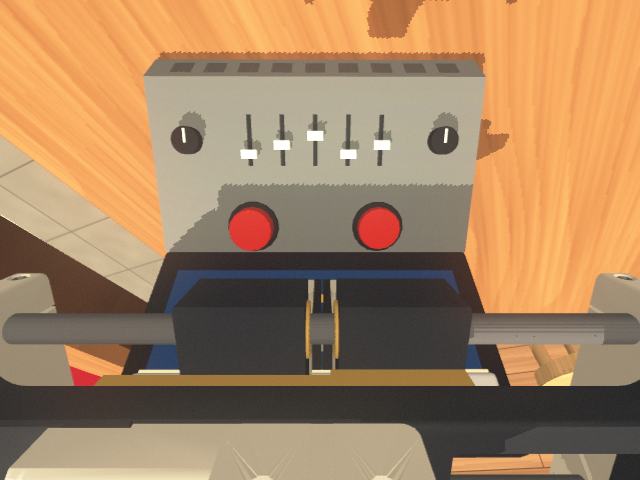

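The wrist view shows the right-end cap at (252,229), 21.6 mm above the panel, so it is out. The other is at (378,228), 15.6 mm above, so it looks locked in. I'll feel the first one.

>>> move_arm --moves '[0, 0.2, -2.2, 2, 0, 0, 0, 0, 0.2, -2.2, 2, 0, 0, 0, 0, 0.2, -2.2, 2, 0, 0, 0, 0, 0, 0, 2, 0, 0, 0, 0, 0, 0, 0, 0, 0, 0, 0, 0, 0, 0, 0, 0, 0, 0, 0, 0, 0, 0, 0, 0]'

```text
clock: 3.15
tool_pos: [0.6168, 0.0739, 0.1828]
orientation: [179.8, 34.5, -113.6]
force: [-0.4, -0.6, 0.1]
opening: 0.0002
gripper_force: 0.0
```

```bash
cat > f.py <<'E'
from h import *
import sys
C={"a":[.6339,.1139,.1291],"b":[.5263,.165,.1242]}[sys.argv[1]]
goal(np.array(C)-Rm.apply([0,0,.008]),Rm)
print("push N along z:",-ctrl.get_obs()["force"]@zt)
E
python3 f.py a
```

```text
shift cm [-0.54  0.01  6.09] rot [ 0.0005 -0.0047 -0.0032]
push N along z: 0.4333693207705529
```

>>> move_arm --moves '[0, -0.14, 0, 1.5, 0, -0.0045, -0.003, 0, -0.14, 0, 1.5, 0, 0, 0, 0, -0.14, 0, 1.5, 0, 0, 0, 0, -0.12, 0, 0.8, 0, 0, 0, 0, 0, 0, 0, 0, 0, 0, 0, 0, 0, 0, 0, 0, 0, 0, 0, 0, 0, 0, 0, 0]'

```text
clock: 3.85
tool_pos: [0.6306, 0.1059, 0.1417]
orientation: [179.9, 34.8, -113.4]
force: [0.5, 0.1, 0.4]
opening: 0.0002
gripper_force: 0.0
```

```bash
python3 f.py a
```

```text
shift cm [0.01 0.02 0.73] rot [ 0.0009 -0.0003 -0.0005]
push N along z: 0.14817313393517006
```

>>> move_arm --moves '[0, 0, 0, 0.2, 0, 0, 0, 0, 0, 0, 0.2, 0, 0, 0, 0, 0, 0, 0.2, 0, 0, 0, 0, 0, 0, 0.1, 0, 0, 0, 0, 0, 0, 0, 0, 0, 0, 0, 0, 0, 0, 0, 0, 0]'

```text
clock: 4.45
tool_pos: [0.632, 0.1096, 0.1356]
orientation: [179.9, 34.8, -113.4]
force: [-0.5, 0.5, 0.2]
opening: 0.0008
gripper_force: 0.4
```

>>> move_arm --moves '[0, 0, 0, 0.1, 0, 0, 0, 0, 0, 0, 0, 0, 0, 0, 0, 0, 0, 0, 0, 0, 0]'

```text
clock: 4.75
tool_pos: [0.6321, 0.1101, 0.1348]
orientation: [179.9, 34.8, -113.4]
force: [-2.2, -0.6, 2.2]
opening: 0.0002
gripper_force: 1.4
```

>>> move_arm --moves '[0, 0, 0, 0.1, 0, 0, 0, 0, 0, 0, 0, 0, 0, 0, 0, 0, 0, 0, 0, 0, 0]'

```text
clock: 5.05
tool_pos: [0.6324, 0.1107, 0.134]
orientation: [179.9, 34.8, -113.4]
force: [-1.3, -2.4, 2.5]
opening: 0.0003
gripper_force: 1.6
```

>>> move_arm --moves '[0, 0, 0, 0.1, 0, 0, 0, 0, 0, 0, 0, 0, 0, 0, 0, 0, 0, 0, 0, 0, 0]'

```text
clock: 5.35
tool_pos: [0.6327, 0.1113, 0.1331]
orientation: [179.9, 34.8, -113.4]
force: [-1.8, -2.3, 2.1]
opening: 0.0004
gripper_force: 1.7
```

```bash
python3 f.py a
```

```text
shift cm [-0.01 -0.01 -0.3 ] rot [ 0.0014 -0.0004 -0.0009]
push N along z: 3.352267105454554
```

The push is 3.35 N after about 3 mm of travel, so this one is out. Now I'll click it.

>>> move_arm --moves '[0, 0, 0, 0.2, 0, 0, 0, 0, 0, 0, 0.2, 0, 0, 0, 0, 0, 0, 0.2, 0, 0, 0, 0, 0, 0, 0.15, 0, 0, 0, 0, 0, 0, 0.1, 0, 0, 0, 0, 0, 0, 0, 0, 0, 0, 0, 0, 0, 0, 0, 0, 0]'

```text
clock: 6.05
tool_pos: [0.6346, 0.1157, 0.1262]
orientation: [179.9, 34.8, -113.4]
force: [-2.4, -2.8, 5.1]
opening: 0.0001
gripper_force: 3.0
```

```bash
python3 f.py a
```

```text
shift cm [-0.01 -0.   -1.15] rot [ 0.0013 -0.0004 -0.0008]
push N along z: 6.2101367277391475
```

>>> move_arm --moves '[0, 0, 0, 0.1, 0, 0, 0, 0, 0, 0, 0, 0, 0, 0, 0, 0, 0, 0, 0, 0, 0]'

```text
clock: 6.35
tool_pos: [0.6348, 0.1161, 0.1255]
orientation: [179.9, 34.8, -113.4]
force: [-3.3, -3.9, 6.1]
opening: 0.0008
gripper_force: 4.0
```

>>> move_arm --moves '[0, 0, 0, 0.1, 0, 0, 0, 0, 0, 0, 0, 0, 0, 0, 0, 0, 0, 0, 0, 0, 0]'

```text
clock: 6.65
tool_pos: [0.6348, 0.1161, 0.1255]
orientation: [179.9, 34.8, -113.3]
force: [-6.9, -7.8, 12.6]
opening: 0.0004
gripper_force: 7.8
```

```bash
python3 f.py a
```

```text
shift cm [-0.01  0.   -1.23] rot [ 0.001  -0.0005 -0.    ]
push N along z: 15.969090269938222
```

It has bottomed: the force rose to 16 N with no more travel. I'll release it, back off and go over to the second switch.

>>> move_arm --moves '[0, 0, 0, -0.2, 0, 0, 0, 0, 0, 0, -0.2, 0, 0, 0, 0, 0, 0, -0.3, 0, 0, 0, 0, 0, 0, -0.5, 0, 0, 0, 0, 0, 0, -1.5, 0, 0, 0, 0, 0, 0, -2, 0, 0, 0, 0, 0, 0, -2, 0, 0, 0, 0, 0, 0, 0, 0, 0, 0]'

```text
clock: 7.45
tool_pos: [0.6209, 0.0803, 0.1829]
orientation: [-179.8, 34.9, -113.3]
force: [0.0, 0.1, 0.5]
opening: 0.0006
gripper_force: 0.0
```

>>> move_arm --moves '[0, 0, 3, 0, 0, 0, 0, 0, 0, 3, 0, 0, 0, 0, 0, 0, 3, 0, 0, 0, 0, 0, 0, 3, 0, 0, 0, 0, 0, 0, 0, 0, 0, 0, 0, 0, 0, 0, 0, 0, 0, 0, 0, 0, 0, 0, 0, 0, 0]'

```text
clock: 8.15
tool_pos: [0.5105, 0.1291, 0.18]
orientation: [179.9, 34.8, -113.4]
force: [-0.2, 0.1, -0.5]
opening: 0.0005
gripper_force: 0.0
```

```bash
python3 c.py 2; python3 f.py b
```

```text
[-0.231 -0.527  0.818] 79820
[ 122  229   62   57 2730] [0.6347 0.1171 0.1239] h mm 15.6
 to tip 30mm above cap (TCP 38):shift cm [  0.03 -11.87   2.96] rot [ 0.001  -0.0004 -0.0011]
[ 295  230   57   57 2358] [0.5253 0.1639 0.1232] h mm 15.7
 to tip 30mm above cap (TCP 38):shift cm [0.12 0.02 3.01] rot [ 0.001  -0.0004 -0.0011]
shift cm [-0.06 -0.02  6.  ] rot [ 0.001  -0.0004 -0.0011]
push N along z: 0.054585564754460976
```

The first switch is now locked, with both caps at 15.6 mm. Next I'll feel the second one gently.

>>> move_arm --moves '[0, 0, 0, 1.5, 0, 0, 0, 0, 0, 0, 1.5, 0, 0, 0, 0, 0, 0, 1.5, 0, 0, 0, 0, 0, 0, 0.6, 0, 0, 0, 0, 0, 0, 0.3, 0, 0, 0, 0, 0, 0, 0.2, 0, 0, 0, 0, 0, 0, 0, 0, 0, 0, 0, 0, 0, 0, 0, 0, 0]'

```text
clock: 9.0
tool_pos: [0.5226, 0.1584, 0.1342]
orientation: [179.9, 34.8, -113.4]
force: [-0.4, 0.1, -0.1]
opening: 0.0002
gripper_force: 0.0
```

>>> move_arm --moves '[0, 0, 0, 0.1, 0, 0, 0, 0, 0, 0, 0, 0, 0, 0, 0, 0, 0, 0, 0, 0, 0]'

```text
clock: 9.3
tool_pos: [0.5227, 0.159, 0.1332]
orientation: [179.9, 34.8, -113.4]
force: [-0.9, -0.1, -0.5]
opening: 0.0009
gripper_force: 0.0
```

>>> move_arm --moves '[0, 0, 0, 0.1, 0, 0, 0, 0, 0, 0, 0, 0, 0, 0, 0, 0, 0, 0, 0, 0, 0]'

```text
clock: 9.6
tool_pos: [0.5228, 0.1595, 0.1321]
orientation: [179.9, 34.8, -113.4]
force: [-0.3, -0.9, -0.8]
opening: 0.0004
gripper_force: 0.0
```

```bash
python3 f.py b
```

```text
shift cm [-0.08 -0.1   0.21] rot [ 0.0014 -0.0004 -0.001 ]
push N along z: -0.0936205875191155
```

>>> move_arm --moves '[0, 0, 0, 0.1, 0, 0, 0, 0, 0, 0, 0, 0, 0, 0, 0, 0, 0, 0, 0, 0, 0]'

```text
clock: 9.9
tool_pos: [0.523, 0.1601, 0.1312]
orientation: [179.9, 34.8, -113.4]
force: [0.3, -0.3, 0.6]
opening: 0.0008
gripper_force: 0.0
```

>>> move_arm --moves '[0, 0, 0, 0.1, 0, 0, 0, 0, 0, 0, 0, 0, 0, 0, 0, 0, 0, 0, 0, 0, 0]'

```text
clock: 10.2
tool_pos: [0.5232, 0.1606, 0.1304]
orientation: [179.9, 34.8, -113.4]
force: [-0.5, -0.4, -0.6]
opening: 0.0004
gripper_force: 0.0
```

```bash
python3 f.py b
```

```text
shift cm [-0.08 -0.11  0.01] rot [ 0.0014 -0.0005 -0.001 ]
push N along z: -0.17208719172196424
```

>>> move_arm --moves '[0, 0, 0, 0.1, 0, 0, 0, 0, 0, 0, 0, 0, 0, 0, 0, 0, 0, 0, 0, 0, 0]'

```text
clock: 10.5
tool_pos: [0.5235, 0.1611, 0.1298]
orientation: [179.9, 34.8, -113.4]
force: [-1.4, -2.1, 3.2]
opening: 0.0003
gripper_force: 1.7
```

```bash
python3 f.py b
```

```text
shift cm [-0.07 -0.1  -0.07] rot [ 0.0013 -0.0004 -0.0008]
push N along z: 4.001741256120801
```

>>> move_arm --moves '[0, 0, 0, 0.1, 0, 0, 0, 0, 0, 0, 0, 0, 0, 0, 0, 0, 0, 0, 0, 0, 0]'

```text
clock: 10.8
tool_pos: [0.5238, 0.1616, 0.1289]
orientation: [179.9, 34.8, -113.4]
force: [-1.6, -3.2, 2.8]
opening: 0.0003
gripper_force: 2.4
```

```bash
python3 f.py b
```

```text
shift cm [-0.07 -0.1  -0.18] rot [ 0.0012 -0.0003 -0.0008]
push N along z: 4.314949311696436
```

The second cap makes contact at the locked level and resists with over 4 N, so it is in. I'll leave it alone, back away and check.

>>> move_arm --moves '[0, 0, 0, -0.2, 0, 0, 0, 0, 0, 0, -0.3, 0, 0, 0, 0, 0, 0, -1, 0, 0, 0, 0, 0, 0, -2, 0, 0, 0, 0, 0, 0, -2.5, 0, 0, 0, 0, 0, 0, -2, 0, 0, 0, 0, 0, 0, 0, 0, 0, 0, 0, 0, 0, 0, 0, 0, 0]'

```text
clock: 11.6
tool_pos: [0.5058, 0.1195, 0.1952]
orientation: [180.0, 34.8, -113.4]
force: [0.6, -0.3, 0.3]
opening: 0.0005
gripper_force: 0.0
```

```bash
python3 c.py 3|grep "h mm" && python3 -c "
from h import *
print(ctrl.close_job())"
```

```text
[ 136  224   57   53 2336] [0.6348 0.1172 0.1239] h mm 15.5
[ 296  224   53   53 2182] [0.5258 0.165  0.124 ] h mm 15.6
the job is handed in; nothing more can be done
None
```

Both switches measured locked in and untouched at hand-in (caps about 15.5 mm above the panel): the out one was clicked in once, the already-locked one was only felt, and the arm stayed clear of the bystanders; the hand-in returned no verdict.

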